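Get the sharpening stone out from behind the dye jars

TASK

The sharpening stone lies in the wooden bench box behind three dye jars: first move all three jars, upright, into the blue tray at the side, then fetch the stone and lay it flat on the black sharpening holder, lengthwise and centred between its two metal end stops. Only when the stone lies there, put every jar back in the box, upright in the middle of the disc of its own colour. Never tip a jar over.

Things in the scene. Friction and masses are not known exactly. Their poses are not given: they have to be found in the camera images.
- jar_red: White porcelain dye jar with a red screw lid and a red band low on its side, standing upright; round, closed, rigid. Body 44 mm in diameter from 0 to 72 mm above its underside, lid 39 mm in diameter up to 95 mm; about 160 g. Origin: centre of the underside; z up the jar.
- jar_yellow: White porcelain dye jar with a yellow screw lid and a yellow band low on its side, standing upright; round, closed, rigid. Body 44 mm in diameter from 0 to 72 mm above its underside, lid 39 mm in diameter up to 95 mm; about 160 g. Origin: centre of the underside; z up the jar.
- jar_green: White porcelain dye jar with a green screw lid and a green band low on its side, standing upright; round, closed, rigid. Body 44 mm in diameter from 0 to 72 mm above its underside, lid 39 mm in diameter up to 95 mm; about 160 g. Origin: centre of the underside; z up the jar.
- pad_red: Fixed red disc, 64 mm in diameter, 2 mm thick, on the floor of the bench box: the place of the red jar, which starts on it. Origin: centre of its underside (top 2 mm higher). The three discs lie in a row along the box's y, 68 mm apart, in an order that changes.
- pad_yellow: Fixed yellow disc, 64 mm in diameter, 2 mm thick, on the floor of the bench box: the place of the yellow jar, which starts on it. Origin: centre of its underside (top 2 mm higher). The three discs lie in a row along the box's y, 68 mm apart, in an order that changes.
- pad_green: Fixed green disc, 64 mm in diameter, 2 mm thick, on the floor of the bench box: the place of the green jar, which starts on it. Origin: centre of its underside (top 2 mm higher). The three discs lie in a row along the box's y, 68 mm apart, in an order that changes.
- stone: Sharpening stone, a loose bar 38 mm (x) by 110 mm (y) by 25 mm high (z), grey lower half, brick-red upper half, about 250 g. It lies flat on the box floor with its length along the row of jars, about 20 mm behind them. Origin: centre of the underside; y along its length, z up. Its two ends are alike.
- holder: Fixed black sharpening holder, 64 mm (x) by 166 mm (y), left or right of the box. Flat rubber top 20 mm above the table; at each end in y an aluminium stop 26 mm high, 126 mm clear between them. The stone goes on the rubber, its length along y, either way round. Origin: centre of the underside on the table.
- tray: Fixed shallow blue plastic tray on the table, 128 mm (x) by 248 mm (y) outside, walls 4 mm thick and 16 mm high, floor about 4 mm thick: room for three jars in a row along y, which points roughly along the side of the bench box. Origin: centre of the underside on the table; y along its length.
- bench_box: Fixed open wooden box, floor 10 mm above the table. Origin on the table, mid-width; x to the rear. Heights above the table: rim 28 mm in front (x -90 to -82 mm) and at the sides (y +-107 to +-115 mm), partition 34 mm at x 80 to 88 mm, then fixed knives up to 30 mm and a rear wall 40 mm at x 152 to 160 mm. Discs lie at x -49 mm, the stone near x +12 mm.
There are look-alikes about, which are no part of the job. Leave any purple look-alike of the jar_green alone. What is shaped like the jar_yellow but purple is not meant.

How it is judged (in metres and radians):
On the way, in this order (a step that is already met when the one before it is completed fails the run):
1. all three jars stand upright and released in the blue tray while the stone still lies in its place in the box (x of jar_red in the frame of tray between -0.045 and 0.045 m and y of jar_red in the frame of tray between -0.105 and 0.105 m and z of each of jar_red, jar_yellow, jar_green in the frame of tray below 0.012 m and angle between each of jar_red, jar_yellow, jar_green's own z axis and vertical below 0.1 rad and linear speed of each of jar_red, jar_yellow, jar_green below 0.03 m/s and contact force between the fingers and jar_red below 0.05 N and x of jar_yellow in the frame of tray between -0.045 and 0.045 m and y of jar_yellow in the frame of tray between -0.105 and 0.105 m and contact force between the fingers and jar_yellow below 0.05 N and x of jar_green in the frame of tray between -0.045 and 0.045 m and y of jar_green in the frame of tray between -0.105 and 0.105 m and contact force between the fingers and jar_green below 0.05 N and distance of stone from where it was at the start of the episode below 0.03 m), for 0.2 s.
2. the stone lies flat and released on the holder between the stops while all three jars still stand in the tray (x of stone in the frame of holder between -0.012 and 0.012 m and y of stone in the frame of holder between -0.012 and 0.012 m and z of stone in the frame of holder between 0.015 and 0.0235 m and angle between the y axis of stone and the y axis of holder, either way round below 0.2 rad and angle between stone's own z axis and vertical below 0.08 rad and linear speed of each of stone, jar_red, jar_yellow, jar_green below 0.03 m/s and contact force between the fingers and stone below 0.05 N and x of jar_red in the frame of tray between -0.045 and 0.045 m and y of jar_red in the frame of tray between -0.105 and 0.105 m and z of each of jar_red, jar_yellow, jar_green in the frame of tray below 0.012 m and angle between each of jar_red, jar_yellow, jar_green's own z axis and vertical below 0.1 rad and contact force between the fingers and jar_red below 0.05 N and x of jar_yellow in the frame of tray between -0.045 and 0.045 m and y of jar_yellow in the frame of tray between -0.105 and 0.105 m and contact force between the fingers and jar_yellow below 0.05 N and x of jar_green in the frame of tray between -0.045 and 0.045 m and y of jar_green in the frame of tray between -0.105 and 0.105 m and contact force between the fingers and jar_green below 0.05 N), for 0.2 s.
At the end, for the whole second after the job is handed in: Each jar stands upright (within 0.1 rad), released and at rest on the disc of its own colour, within 13 mm of its centre; the stone lies flat, released and at rest on the holder's rubber, within 12 mm of its centre in both directions and within 0.2 rad of its length (horizontal distance between jar_red and pad_red below 0.013 m and z of jar_red in the frame of pad_red below 0.008 m and angle between each of jar_red, jar_yellow, jar_green's own z axis and vertical below 0.1 rad and linear speed of each of jar_red, jar_yellow, jar_green, stone below 0.03 m/s and contact force between the fingers and jar_red below 0.05 N and horizontal distance between jar_yellow and pad_yellow below 0.013 m and z of jar_yellow in the frame of pad_yellow below 0.008 m and contact force between the fingers and jar_yellow below 0.05 N and horizontal distance between jar_green and pad_green below 0.013 m and z of jar_green in the frame of pad_green below 0.008 m and contact force between the fingers and jar_green below 0.05 N and x of stone in the frame of holder between -0.012 and 0.012 m and y of stone in the frame of holder between -0.012 and 0.012 m and z of stone in the frame of holder between 0.015 and 0.0235 m and angle between the y axis of stone and the y axis of holder, either way round below 0.2 rad and angle between stone's own z axis and vertical below 0.08 rad and contact force between the fingers and stone below 0.05 N); the robot touches nothing.
It fails at once if a jar is tipped over (leans more than 0.6 rad) (angle between any of jar_red, jar_yellow, jar_green's own z axis and vertical above 0.6 rad).
It also fails if it takes over 136 s, if anything falls off the work surface, if the arm or the gripper's body presses on something with over 40 N, if the wrist force passes 120 N, or if a joint passes its speed limit or range.

ROBOT

A 7-joint arm with a two-finger parallel gripper is mounted at the origin on the work surface. World frame = base frame: x ahead of the robot, y to its left, z up, the work surface at z = 0. Lengths are in m, angles in degrees, forces in N, time in s.
With the tool pointing down it reaches from about 0.425 to 0.875 m from the base axis. Payload 4.7 kg.
Tool frame: the origin (TCP) lies between the finger pads; the fingertips stand env.tip_reach ahead of it and the grasp point (between the pads) lies 2 mm behind it (env.tip_reach is the distance from the TCP to the fingertips, in m); z points along the fingers, y is the line along which they close (so a half turn about z gives the same grasp; the last joint's range is limited). The gripper opens to 87 mm and grips with 3 to 60 N. Pads are 19 mm wide; open, the fingers measure 117 mm over their backs; the gripper's body (75 mm by 190 mm) begins 51 mm behind the grasp point.
Start: joints at [-72.244, 18.392, -4.016, 83.108, 1.295, 78.541, -3.26], TCP at [0.19, 0.622, 0.24] pointing down, gripper open.
Joint ranges: [-163.93, 163.93], [-17.29, 119.83], [-79.2, 71.16], [3.27, 140.29], [-89.18, 269.18], [5.43, 117.66], [-154.24, 154.24]. Speed limits (degrees/s): [147.25, 147.25, 180, 180, 180, 180, 180].

INTERFACE

Orientations are given as [roll, pitch, yaw] about the fixed x, y, z axes, in that order (R = Rz(yaw) Ry(pitch) Rx(roll)).
In Python, from cell import env, read_camera gives the robot as it stands. The module is installed in compiled form; this text tells all that it offers.
- The arm moves only by the shell command python3 -m handwheel 'ROWS' [FORCE]. ROWS is one flat JSON list of numbers that holds 1 to 8 rows one after another, with no inner brackets; each row has 5 numbers: dx, dy, dz in a scale on which 1.0 is 1 m, then a turn about the tool's z in a scale on which 1.0 is 180 degrees, then the finger opening in m; each row is the pose to reach, as a shift and turn from the pose commanded when the command began, along the tool's axes at that moment; what a row does not reach only later rows make up. A row lasts 1/12 s, in which the tool goes at most 0.0417 m and 7.16 degrees, less where a joint would pass 70% of its speed; a pose out of reach is approached as far as the arm can. The fingers move at their own pace and stop on an object; FORCE is the grip in N (left out, the last holds). Time passes only in rows, so rows that do not move let the fingers close. It prints the time, the measured TCP pose, the force, the opening and the grip force at its end. Shift and turn numbers lie between -1 and 1, and a call with a number outside is refused. Input that does not fit is refused with a message, and nothing moves.
- env.get_obs(): the state, without advancing time (a new reading comes with each control period).
- read_camera(name): name is "scene" or "top" or "wrist"; returns a dict with "color" (420x560x3 uint8, blue, green, red), "fx", "fy", "cx", "cy" (pixels), "world_from_camera" (4x4, takes a point from camera to world coordinates). Camera axes: x right, y down, z forward; pixel columns grow to the right and rows downward; lengths in m; the calibration is good to about 2 mm. The wrist camera is an equidistant fisheye: a pixel r from the principal point sees the ray r / f radians off the axis. A picture is of the moment at which its call begins. There is no depth.
- env.sign_off(): hands the job in; it is judged then, once.
The state is a dict: "time_s": time; "qpos": joint angles; "joint_velocities": joint speeds; "effort": joint torques, N m; "tool_pos": TCP position; "tool_rot": TCP orientation; "force": force on the tool from outside, world axes, zero at the start; "wrist_torque": the same for the moment, N m; "grip_width": finger opening in m; "grasp_force": force on a finger pad.
Only numpy, scipy, OpenCV 4.12 (cv2) and the standard library are available. Lean on these libraries where they do the work, as an engineer would, in place of code of your own. Each camera call takes 0.05 s, during which the arm holds its last target. There are 200 camera calls.

## Working session

There is one attempt and no reset: what is moved stays moved. The work goes in short steps, Python scripts to look and compute and a shell command to move; the robot and the scene stay as the last step left them, time stands still between calls to the robot, and variables do not carry over. Pictures are saved under pics/ and viewed, at most 14 in all, crops included, and the job is handed in when it is done.

```bash
mkdir -p pics; ls; python3 - <<'E'
from cell import env, read_camera
import cv2, numpy as np
o=env.get_obs(); print(o, env.tip_reach)
for n in ("scene","top"):
    c=read_camera(n); cv2.imwrite(f"pics/{n}0.png",c["color"]); print(n,c["fx"],c["fy"],c["cx"],c["cy"],np.round(c["world_from_camera"],4).tolist())
E
```

```text
pics
{'time_s': 0.0, 'qpos': array([-72.24460335,  18.43802614,  -4.01876221,  83.17493659,
         1.29588288,  78.54038628,  -3.26081148]), 'joint_velocities': array([ 0.09721079, -0.01175723, -0.03573662,  0.12688184, -0.00767082,
       -0.05310526, -0.01101354]), 'effort': array([-7.76639672e-05, -4.91296971e+01, -4.03763736e-01, -3.12533462e+01,
       -6.39255135e-02,  4.40199778e-02,  1.83264392e-04]), 'tool_pos': array([0.18933941, 0.62126848, 0.23847334]), 'tool_rot': array([-1.79891958e+02,  5.60027670e-03,  1.63056790e+02]), 'force': array([ 0.13046056, -0.39341625,  0.94601449]), 'wrist_torque': array([-0.02017846, -0.02526482,  0.02608833]), 'grasp_force': 0.0, 'grip_width': 0.08674160120502382} 0.017
scene 489.1091361365676 489.1091361365676 289.0279063799099 212.63911487359886 [[-0.0057, 0.7091, -0.7051, 1.1909], [1.0, -0.0005, -0.0085, 0.0277], [-0.0064, -0.7051, -0.709, 0.7397], [0.0, 0.0, 0.0, 1.0]]
top 399.77667795975304 399.77667795975304 275.9443867035726 212.73093900627393 [[0.0167, -0.9945, 0.1032, 0.4578], [-0.9996, -0.0191, -0.0226, 0.0081], [0.0244, -0.1027, -0.9944, 0.7914], [0.0, 0.0, 0.0, 1.0]]
```

View pics/scene0.png

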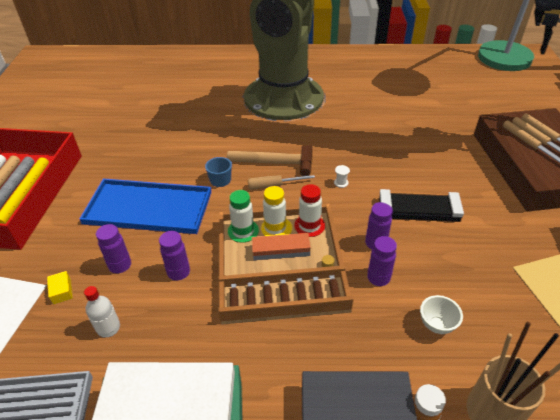

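View pics/top0.png

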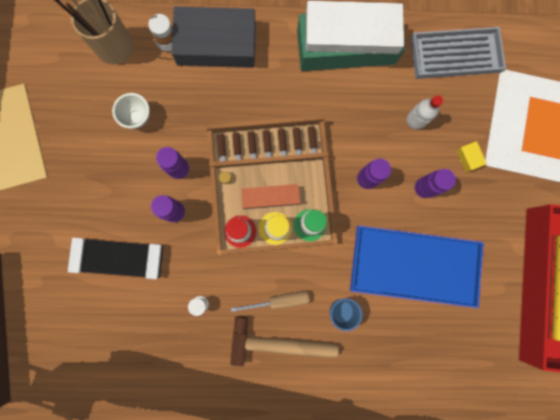

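The scene view shows the box in the centre. Its green, yellow and red jars are at (240,215), (274,210) and (311,208), with the stone at (281,246). The blue tray is at (148,205) and the black holder at (421,207).

Things that could be mistaken for the targets:
- **Purple jars:** (114,249), (174,256), (379,226) and (382,261).
- **Red-capped bottle:** (100,312).
- **White-capped jar:** (342,176).
- **Other items:** the yellow block at (60,287) and the dark tablet at (360,390).

I choose the three white jars standing on discs inside the box.

```bash
cat > h.py <<'E'
import cv2, numpy as np
from cell import env, read_camera
def pts(c,uv,z):
    """pixels -> world points on plane z (pinhole, or fisheye for wrist)"""
    uv=np.asarray(uv,float).reshape(-1,2)
    d=np.c_[(uv[:,0]-c["cx"])/c["fx"],(uv[:,1]-c["cy"])/c["fy"],np.ones(len(uv))]
    if c.get("fish"):
        r=np.hypot(d[:,0],d[:,1])+1e-9; d=np.c_[d[:,:2]*(np.sin(r)/r)[:,None],np.cos(r)]
    T=np.asarray(c["world_from_camera"]); w=d@T[:3,:3].T
    return T[:3,3]+w*((z-T[2,3])/w[:,2])[:,None]
def cam(n):
    c=dict(read_camera(n)); c["fish"]=n=="wrist"; c["hsv"]=cv2.cvtColor(c["color"],cv2.COLOR_BGR2HSV); return c
R={"red":((174,150,90),(5,255,255)),"yellow":((22,150,120),(32,255,255)),"green":((50,120,50),(85,255,255)),
   "blue":((105,190,90),(120,255,255)),"purple":((125,120,40),(150,255,255)),"black":((0,0,0),(180,255,40)),"stone":((2,90,90),(9,210,230))}
def blobs(c,k,amin=80):
    lo,hi=R[k]
    m=cv2.inRange(c["hsv"],lo,hi) if lo[0]<=hi[0] else cv2.inRange(c["hsv"],lo,(180,255,255))|cv2.inRange(c["hsv"],(0,)+lo[1:],hi)
    m=cv2.morphologyEx(m,cv2.MORPH_OPEN,np.ones((3,3)))
    cs=[x for x in cv2.findContours(m,cv2.RETR_EXTERNAL,cv2.CHAIN_APPROX_NONE)[0] if cv2.contourArea(x)>amin]
    return sorted(cs,key=cv2.contourArea,reverse=True)
def rect(c,cnt,z):
    p=(pts(c,cnt,z)[:,:2]*1000).astype(np.float32); (x,y),s,a=cv2.minAreaRect(p); return np.round([x,y,*s,a],1)
E
python3 - <<'E'
from h import *
Z={"red":.0955,"yellow":.0955,"green":.0955,"blue":.016,"purple":.084,"black":.02,"stone":.035}
cs={n:cam(n) for n in("top","scene")}
for n,c in cs.items():
    for k in Z:
        for b in blobs(c,k)[:5]:
            x,y,w,h=cv2.boundingRect(b); print(n,k,(x+w//2,y+h//2,w,h),rect(c,b,Z[k]))
a=cv2.resize(cs["top"]["color"][180:260,200:340],(800,457),interpolation=cv2.INTER_CUBIC)
cv2.imwrite("pics/crop1.png",a)
E
```

```text
top red (540, 288, 40, 167) [ 412.  -470.6   68.1  287.6   86.7]
top red (236, 227, 23, 23) [503.8  61.4  38.4  38.2   1.4]
top red (243, 234, 25, 28) [488.4  43.6  27.2  54.1  52.1]
top red (437, 101, 12, 11) [ 740.2 -296.7   16.7   23.1   45.7]
top yellow (274, 228, 31, 33) [504.9  -3.1  50.2  56.3  66.1]
top yellow (471, 156, 27, 29) [ 638.6 -357.1   45.7   41.5   22.9]
top yellow (557, 288, 6, 103) [ 408.7 -500.1    8.8  176.3   86.7]
top green (315, 221, 21, 20) [517.3 -76.8  34.6  33.7  45.8]
top green (307, 229, 24, 21) [497.9 -57.4  49.5  21.1  52.2]
top blue (418, 267, 124, 76) [ 439.3 -287.8  235.6  118.6   83.4]
top purple (436, 183, 40, 27) [ 590.1 -295.3   38.7   74.3   27.2]
top purple (374, 173, 32, 29) [ 606.1 -184.    38.3   62.7   39.6]
top purple (172, 163, 31, 30) [618.2 179.8  63.1  36.6  46.3]
top purple (168, 208, 32, 25) [535.  184.5  57.4  37.8  65.8]
top black (98, 256, 28, 28) [449.7 328.7  50.4  51.1  89.8]
top black (135, 254, 21, 17) [453.7 257.9  30.3  37.7   1. ]
top stone (270, 196, 57, 23) [568.1   2.1  36.3 107.2   5.9]
top stone (551, 286, 9, 104) 
[... 727 characters left out ...]
1.6  53.2  10.3]
scene blue (145, 206, 129, 53) [ 446.3 -283.7  247.5  135.5   83.7]
scene purple (381, 244, 30, 83) [609.9 183.3  51.3 196.3  85.4]
scene purple (113, 248, 33, 49) [ 623.8 -292.7  125.1   39.6   30.7]
scene purple (174, 255, 29, 49) [ 639.9 -182.   116.5   39.8   18.7]
scene black (426, 208, 68, 26) [459.8 300.6 136.4  70.5  86.5]
scene black (273, 18, 37, 37) [-4.770e+02 -4.210e+01  2.907e+02  1.250e+02  2.000e-01]
scene black (383, 21, 17, 43) [-452.5  335.7   47.1  340.7   81.3]
scene black (547, 12, 25, 25) [-513.4  912.3   77.7  239.1   68.9]
scene black (549, 33, 17, 38) [-358.   856.7   42.4  300.2   64.2]
scene stone (281, 243, 56, 23) [574.7   5.9  47.1 110.3   9.6]
```

View pics/crop1.png

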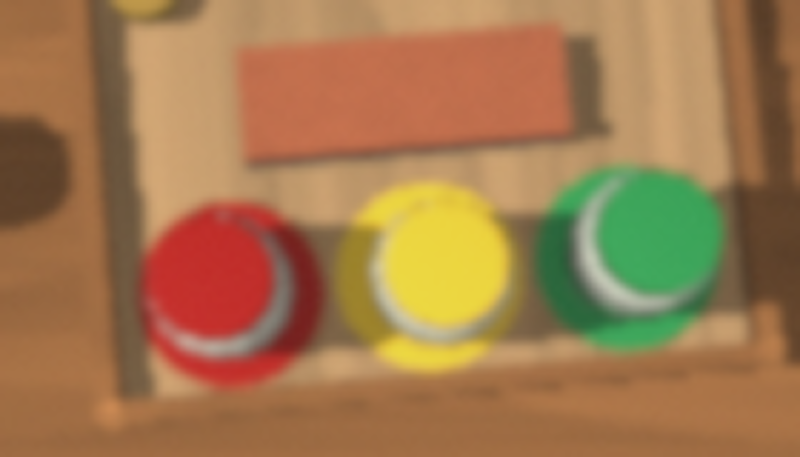

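The crop confirms the choice: red lid at about (237,229), yellow at (278,226) and green at (315.5,222), each on its own disc, with the stone behind them.

```bash
python3 - <<'E'
from h import *
c=cam("top"); f=lambda u,v:(200+(u+.5)/5.714-.5,180+(v+.5)/5.714-.5)
for n,l,p in (("red",(210,278),(232,296)),("yellow",(447,265),(429,277)),("green",(660,240),(629,258))):
    print(n,"jar",np.round(pts(c,[f(*l)],.107)[0],4),"pad",np.round(pts(c,[f(*p)],.012)[0],4))
m=cv2.inRange(c["hsv"],(0,0,0),(180,255,75)); m[:225]=0;m[290:]=0;m[:,:60]=0;m[:,170:]=0
b=max(cv2.findContours(m,0,1)[0],key=cv2.contourArea); print("holder",cv2.boundingRect(b),rect(c,b,.02))
o=env.get_obs();print(o["tool_pos"],o["tool_rot"])
E
```

```text
red jar [0.5009 0.0598 0.107 ] pad [0.5008 0.0594 0.012 ]
yellow jar [ 0.5061 -0.0111  0.107 ] pad [ 0.5085 -0.0076  0.012 ]
green jar [ 0.5148 -0.0751  0.107 ] pad [ 0.5163 -0.0761  0.012 ]
holder (81, 240, 67, 36) [446.6 296.5 120.5  60.6  86.3]
[0.18945409 0.62154861 0.2390619 ] [-1.79952475e+02  3.00802413e-03  1.63051357e+02]
```

The rows are not in the units I measure in: turns go in shares of 180 degrees. I convert before sending: 57 degrees / 180 = 0.3167.

```bash
python3 -m handwheel '[-0.073,-0.043,0,0.0778,0.087,-0.147,-0.086,0,0.1556,0.087,-0.22,-0.129,0,0.2333,0.087,-0.293,-0.172,0,0.3167,0.087,-0.293,-0.172,0,0.3167,0.087,-0.293,-0.172,0,0.3167,0.087,-0.293,-0.172,0,0.3167,0.087,-0.293,-0.172,0,0.3167,0.087]' 25; python3 -m handwheel '[0,0,0,0.0889,0.087,0,0,0,0.0889,0.087,0,0,0,0.0889,0.087]'
```

```text
time_s: 0.92
tool_pos: [0.4163, 0.3748, 0.2398]
tool_rot: [180.0, -0.0, 105.7]
force: [1.0, -0.0, 0.3]
grip_width: 0.087
grasp_force: 0.0
time_s: 1.17
tool_pos: [0.4161, 0.3756, 0.2397]
tool_rot: [-180.0, -0.0, 89.6]
force: [0.4, -0.2, -0.2]
grip_width: 0.0868
grasp_force: 0.0
```

In the tool's units: -0.4 degrees / 180 = -0.0022.

```bash
python3 -m handwheel '[-0.3,0.07,0,-0.0022,0.087,-0.3,0.07,0,-0.0022,0.087,-0.3,0.07,0,-0.0022,0.087,-0.3,0.07,0,-0.0022,0.087,-0.3,0.07,0,-0.0022,0.087,-0.3,0.07,0,-0.0022,0.087,-0.3,0.07,0,-0.0022,0.087,-0.3,0.07,0,-0.0022,0.087]' ; python3 -m handwheel '[-0.086,-0.04,-0.04,0,0.087,-0.086,-0.04,-0.04,0,0.087,-0.086,-0.04,-0.04,0,0.087,-0.086,-0.04,-0.04,0,0.087]'
python3 - <<'E'
from h import *
c=cam("wrist"); cv2.imwrite("pics/w1.png",c["color"]); print(c["fx"],c["cx"],c["cy"],np.round(c["world_from_camera"],3).tolist())
for k in("red","yellow","green"):
    for b in blobs(c,k,200):
        x,y,w,h=cv2.boundingRect(b); print(k,(x,y,w,h),rect(c,b,.107))
E
```

```text
time_s: 1.83
tool_pos: [0.4865, 0.0696, 0.24]
tool_rot: [179.9, 0.1, 90.0]
force: [0.8, -1.1, -0.3]
grip_width: 0.0872
grasp_force: 0.0
time_s: 2.17
tool_pos: [0.4461, -0.0145, 0.2818]
tool_rot: [179.8, -0.1, 90.0]
force: [0.6, 0.6, -0.2]
grip_width: 0.0869
grasp_force: 0.0
325.19226210127806 281.2556120308799 211.79212969165945 [[1.0, 0.001, 0.004, 0.445], [0.002, -0.968, -0.251, 0.055], [0.004, 0.251, -0.968, 0.428], [0.0, 0.0, 0.0, 1.0]]
red (318, 105, 37, 38) [499.8  61.5  36.5  35.8  46.2]
red (301, 101, 27, 41) [474.4  66.5  44.2  17.4  66.7]
yellow (322, 174, 37, 39) [505.8  -8.8  37.5  39.6   1.6]
yellow (305, 153, 48, 41) [490.   15.2  48.5  31.4  28.6]
green (330, 234, 33, 32) [515.3 -70.4  35.9  35.5  89.5]
green (525, 209, 35, 18) [793.9 -36.1  74.1  22.8   4.9]
```

View pics/w1.png

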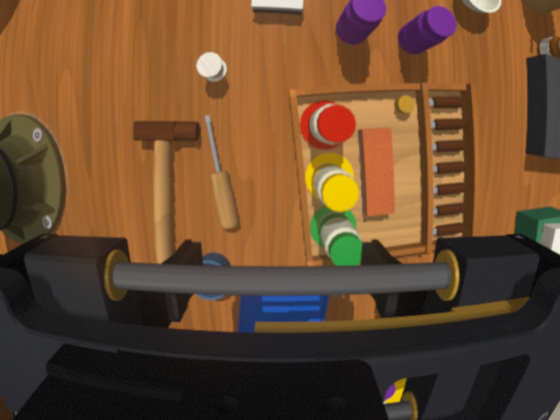

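The wrist view agrees with the top camera: red lid (336,124), yellow (340,193) and green (346,250), with jars at (0.500,0.061), (0.506,-0.009) and (0.515,-0.073). Green goes first because it is nearest the tray.

```bash
python3 -m handwheel '[-0.06,0.069,0.08,0,0.075,-0.06,0.069,0.08,0,0.075,-0.06,0.069,0.08,0,0.075,-0.06,0.069,0.13,0,0.07,-0.06,0.069,0.17,0,0.07,-0.06,0.069,0.2,0,0.07,-0.06,0.069,0.215,0,0.07,-0.06,0.069,0.215,0,0.07]'; python3 -m handwheel '[0,0,0,0,0.07,0,0,0,0,0.03,0,0,0,0,0.03,0,0,0,0,0.03,0,0,0,0,0.03,0,0,0,0,0.03]' 25
```

```text
time_s: 2.88
tool_pos: [0.512, -0.0676, 0.0595]
tool_rot: [-179.4, 0.1, 90.5]
force: [0.4, 0.2, 0.8]
grip_width: 0.0703
grasp_force: 0.0
time_s: 3.38
tool_pos: [0.5165, -0.069, 0.0655]
tool_rot: [179.9, -0.0, 90.5]
force: [-0.0, -0.2, 1.9]
grip_width: 0.0448
grasp_force: 0.6
```

```bash
python3 -m handwheel '[0,0,0,0,0.03,0,0,0,0,0.03,0,0,0,0,0.03]' 25; python3 -m handwheel '[0,0,-0.02,0,0.03,0,0,-0.04,0,0.03,0,0,-0.07,0,0.03,0,0,-0.1,0,0.03,0,0,-0.1,0,0.03]'
```

```text
time_s: 3.63
tool_pos: [0.5166, -0.069, 0.0654]
tool_rot: [179.9, -0.0, 90.5]
force: [-0.4, 0.1, 6.4]
grip_width: 0.0431
grasp_force: 25.0
time_s: 4.05
tool_pos: [0.5187, -0.0697, 0.1694]
tool_rot: [179.5, -0.1, 90.4]
force: [1.9, -0.8, -1.5]
grip_width: 0.043
grasp_force: 25.0
```

In the tool's units: 0.4 degrees / 180 = 0.0022.

```bash
python3 -m handwheel '[-0.04,-0.012,0,0,0.03,-0.08,-0.024,0,0,0.03,-0.12,-0.036,0,0,0.03,-0.16,-0.048,0,0,0.03,-0.2,-0.06,0,0,0.03,-0.24,-0.072,0,0,0.03,-0.285,-0.085,0,0.0022,0.03,-0.285,-0.085,0,0.0022,0.03]'; python3 -m handwheel '[0,0,0.03,0,0.03,0,0,0.06,0,0.03,0,0,0.08,0,0.03,0,0,0.09,0,0.03,0,0,0.095,0,0.03,0,0,0.1,0,0.03,0,0,0.1,0,0.03]'
```

```text
time_s: 4.72
tool_pos: [0.4274, -0.363, 0.1642]
tool_rot: [-179.8, 0.3, 89.4]
force: [-1.5, -1.0, -2.1]
grip_width: 0.0432
grasp_force: 25.0
time_s: 5.3
tool_pos: [0.4331, -0.3547, 0.0644]
tool_rot: [-180.0, 0.0, 90.1]
force: [0.2, 0.3, -2.1]
grip_width: 0.0428
grasp_force: 25.0
```

```bash
python3 -m handwheel '[0,0,0.003,0,0.03,0,0,0.005,0,0.03,0,0,0.0065,0,0.03,0,0,0.0065,0,0.03,0,0,0.0065,0,0.03]'; python3 -m handwheel '[0,0,0,0,0.047,0,0,0,0,0.055,0,0,0,0,0.07,0,0,0,0,0.07,0,0,0,0,0.07,0,0,-0.03,0,0.07,0,0,-0.07,0,0.07,0,0,-0.1,0,0.07]'
```

```text
time_s: 5.72
tool_pos: [0.4332, -0.3548, 0.0583]
tool_rot: [180.0, 0.0, 90.1]
force: [-0.2, -0.0, -1.6]
grip_width: 0.0432
grasp_force: 25.0
time_s: 6.38
tool_pos: [0.4328, -0.3553, 0.16]
tool_rot: [180.0, 0.0, 90.0]
force: [0.7, -0.2, 0.1]
grip_width: 0.0695
grasp_force: 0.0
```

```bash
python3 -m handwheel '[0.04,0.008,-0.02,0,0.07,0.08,0.016,-0.02,0,0.07,0.12,0.024,-0.02,0,0.07,0.16,0.032,-0.02,0,0.07,0.2,0.04,-0.02,0,0.07,0.24,0.05,-0.02,0,0.07,0.28,0.06,-0.02,0,0.07,0.32,0.07,-0.02,0,0.07]'; python3 -m handwheel '[0.0255,0.003,0,0,0.07,0.0255,0.003,0,0,0.07,0.0255,0.003,0,0,0.07]'
python3 - <<'E'
from h import *
for n in("top","scene"):
    c=cam(n); cv2.imwrite(f"pics/{n}2.png",c["color"][150:320,60:]) if n=="top" else 0
    for b in blobs(c,"green"):
        x,y,w,h=cv2.boundingRect(b); print(n,(x,y,w,h),rect(c,b,.099))
print(env.get_obs()["tool_pos"])
E
```

```text
time_s: 7.05
tool_pos: [0.5028, -0.0327, 0.1785]
tool_rot: [179.9, -0.1, 90.0]
force: [0.8, -0.1, 0.1]
grip_width: 0.0701
grasp_force: 0.0
time_s: 7.3
tool_pos: [0.5057, -0.0076, 0.178]
tool_rot: [-180.0, 0.0, 90.3]
force: [-0.7, -0.6, 0.5]
grip_width: 0.0702
grasp_force: 0.0
top (466, 261, 22, 22) [ 433.9 -357.7   36.9   36.6   88.1]
scene (228, 219, 30, 23) [596.9 -62.9  53.6  52.8   0. ]
scene (93, 165, 20, 17) [ 441.6 -355.1   54.6   36.6   31.7]
scene (104, 197, 19, 11) [ 527.4 -311.7   21.4   35.4   27.1]
[ 0.50552365 -0.0105867   0.17808724]
```

View pics/top2.png

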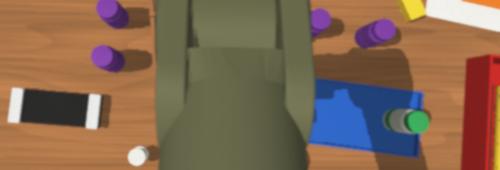

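The top crop shows the green jar upright at the right end of the tray, lid at crop (417,121), world (0.434,-0.357). Next is yellow.

```bash
python3 -m handwheel '[0,0,0.04,0,0.07,0,0,0.08,0,0.07,0,0,0.1,0,0.07,0,0,0.1125,0,0.07,0,0,0.1125,0,0.07,0,0,0.1125,0,0.03,0,0,0.1125,0,0.03,0,0,0.1125,0,0.03]'; python3 -m handwheel '[0,0,0,0,0.03,0,0,0,0,0.03,0,0,0,0,0.03,0,0,0,0,0.03,0,0,0,0,0.03,0,0,0,0,0.03]'; python3 -m handwheel '[0,0,-0.02,0,0.03,0,0,-0.04,0,0.03,0,0,-0.07,0,0.03,0,0,-0.1,0,0.03,0,0,-0.1,0,0.03,0,0,-0.1,0,0.03]'
```

```text
time_s: 8.07
tool_pos: [0.5068, -0.0097, 0.067]
tool_rot: [179.8, -0.0, 90.0]
force: [-0.7, -0.1, 0.0]
grip_width: 0.0574
grasp_force: 0.0
time_s: 8.57
tool_pos: [0.5066, -0.0092, 0.0664]
tool_rot: [179.9, -0.0, 90.1]
force: [0.6, 0.1, 5.9]
grip_width: 0.0431
grasp_force: 25.0
time_s: 9.07
tool_pos: [0.5064, -0.009, 0.1666]
tool_rot: [179.9, -0.1, 90.1]
force: [-0.2, 0.7, -2.5]
grip_width: 0.0432
grasp_force: 25.0
```

```bash
python3 -m handwheel '[-0.04,-0.01,0,0,0.03,-0.08,-0.02,0,0,0.03,-0.12,-0.03,0,0,0.03,-0.16,-0.04,0,0,0.03,-0.2,-0.05,0,0,0.03,-0.24,-0.06,0,0,0.03,-0.277,-0.064,0,0,0.03,-0.277,-0.064,0,0,0.03]'; python3 -m handwheel '[0,0,0.03,0,0.03,0,0,0.06,0,0.03,0,0,0.08,0,0.03,0,0,0.09,0,0.03,0,0,0.1,0,0.03,0,0,0.104,0,0.03,0,0,0.1075,0,0.03,0,0,0.1075,0,0.03]'
```

```text
time_s: 9.73
tool_pos: [0.4375, -0.2945, 0.1645]
tool_rot: [-179.8, 0.3, 89.4]
force: [-1.0, -0.5, -1.5]
grip_width: 0.0437
grasp_force: 25.0
time_s: 10.4
tool_pos: [0.4425, -0.2866, 0.0588]
tool_rot: [179.9, 0.0, 90.1]
force: [0.4, 0.3, -0.9]
grip_width: 0.0433
grasp_force: 25.0
```

```bash
python3 -m handwheel '[0,0,0,0,0.047,0,0,0,0,0.055,0,0,0,0,0.07,0,0,0,0,0.07,0,0,0,0,0.07,0,0,-0.03,0,0.07,0,0,-0.07,0,0.07,0,0,-0.12,0,0.07]'
```

```text
time_s: 11.07
tool_pos: [0.4406, -0.286, 0.17]
tool_rot: [-179.8, -0.0, 90.0]
force: [1.1, 0.5, 0.5]
grip_width: 0.0696
grasp_force: 0.0
```

```bash
python3 -m handwheel '[0.04,0.007,0,0,0.07,0.08,0.014,0,0,0.07,0.12,0.021,0,0,0.07,0.16,0.028,0,0,0.07,0.2,0.035,0,0,0.07,0.24,0.042,0,0,0.07,0.28,0.05,0,0,0.07,0.32,0.055,0,0,0.07]'; python3 -m handwheel '[0.027,0.003,0,0,0.07,0.027,0.003,0,0,0.07,0.027,0.003,0,0,0.07,0.027,0.003,0,0,0.07]'
python3 - <<'E'
from h import *
for n in("top","wrist"):
    c=cam(n)
    for k in("yellow","green","red"):
      for b in blobs(c,k):
        x,y,w,h=cv2.boundingRect(b); print(n,k,(x,y,w,h),rect(c,b,.099 if n=="top" else .107))
print(env.get_obs()["tool_pos"])
E
```

```text
time_s: 11.73
tool_pos: [0.497, 0.0358, 0.1702]
tool_rot: [179.9, -0.1, 90.0]
force: [0.7, 0.7, -0.3]
grip_width: 0.0703
grasp_force: 0.0
time_s: 12.07
tool_pos: [0.4995, 0.0597, 0.1697]
tool_rot: [-180.0, 0.0, 90.0]
force: [-0.0, -0.5, 0.1]
grip_width: 0.0699
grasp_force: 0.0
top yellow (262, 212, 29, 33) [503.1  -8.2  55.6  48.6   0.8]
top yellow (458, 142, 27, 29) [ 638.  -355.2   45.7   41.4   24. ]
top yellow (425, 255, 24, 21) [ 443.8 -287.8   40.3   34.7   88.7]
top yellow (554, 237, 6, 103) [ 408.9 -497.6    8.8  175.6   86.7]
top green (295, 210, 29, 30) [510.3 -65.6  50.6  48.9   0.7]
top green (466, 261, 22, 22) [ 434.3 -358.1   36.2   36.6   45. ]
top red (520, 205, 40, 167) [ 412.2 -468.2   67.7  286.2   86.7]
top red (431, 96, 12, 11) [ 738.8 -295.2   16.6   23.    45.7]
wrist yellow (260, 243, 62, 24) [505.3  43.5  17.3  42.8  89.9]
wrist green (269, 296, 57, 25) [510.9  -0.   21.5  42.6  89.3]
wrist red (257, 200, 55, 56) [500.6  62.7  39.   36.4  88.8]
wrist red (252, 168, 65, 44) [500.3  89.2  42.4  28.3   1. ]
[0.4996094  0.05894822 0.16980003]
```

```bash
python3 -m handwheel '[0,0,0.04,0,0.07,0.001,0,0.07,0,0.07,0.001,0.001,0.09,0,0.07,0.001,0.001,0.104,0,0.07,0.001,0.001,0.104,0,0.07,0.001,0.001,0.104,0,0.03,0.001,0.001,0.104,0,0.03,0.001,0.001,0.104,0,0.03]'; python3 -m handwheel '[0,0,0,0,0.03,0,0,0,0,0.03,0,0,0,0,0.03,0,0,0,0,0.03,0,0,0,0,0.03,0,0,0,0,0.03]'; python3 -m handwheel '[0,0,-0.02,0,0.03,0,0,-0.04,0,0.03,0,0,-0.07,0,0.03,0,0,-0.1,0,0.03,0,0,-0.1,0,0.03,0,0,-0.1,0,0.03]'
```

```text
time_s: 12.83
tool_pos: [0.5018, 0.0615, 0.0672]
tool_rot: [179.9, -0.1, 90.0]
force: [0.0, -0.3, -0.4]
grip_width: 0.0574
grasp_force: 0.0
time_s: 13.33
tool_pos: [0.5014, 0.0619, 0.0666]
tool_rot: [179.9, -0.0, 90.1]
force: [-0.6, -0.1, 5.9]
grip_width: 0.0434
grasp_force: 25.0
time_s: 13.83
tool_pos: [0.5014, 0.0621, 0.1669]
tool_rot: [179.8, -0.1, 90.1]
force: [-0.0, 0.5, -2.4]
grip_width: 0.0431
grasp_force: 25.0
```

```bash
python3 -m handwheel '[-0.04,-0.008,0,0,0.03,-0.08,-0.016,0,0,0.03,-0.12,-0.024,0,0,0.03,-0.16,-0.032,0,0,0.03,-0.2,-0.04,0,0,0.03,-0.24,-0.048,0,0,0.03,-0.277,-0.051,0,0,0.03,-0.277,-0.051,0,0,0.03]'; python3 -m handwheel '[0,0,0.03,0,0.03,0,0,0.06,0,0.03,0,0,0.08,0,0.03,0,0,0.09,0,0.03,0,0,0.1,0,0.03,0,0,0.104,0,0.03,0,0,0.1075,0,0.03,0,0,0.1075,0,0.03]'
```

```text
time_s: 14.5
tool_pos: [0.4463, -0.2235, 0.1648]
tool_rot: [-179.9, 0.3, 89.4]
force: [-0.1, -0.9, -0.5]
grip_width: 0.0435
grasp_force: 25.0
time_s: 15.17
tool_pos: [0.4504, -0.2156, 0.059]
tool_rot: [180.0, -0.0, 90.1]
force: [-0.2, -0.0, -1.5]
grip_width: 0.0436
grasp_force: 25.0
```

```bash
python3 -m handwheel '[0,0,0,0,0.047,0,0,0,0,0.055,0,0,0,0,0.07,0,0,0,0,0.07,0,0,0,0,0.07,0,0,-0.03,0,0.07,0,0,-0.07,0,0.07,0,0,-0.11,0,0.07]';python3 -m handwheel '[0.04,0,-0.03,0,0.07,0.08,0,-0.06,0,0.07,0.12,0.01,-0.09,0,0.07,0.16,0.02,-0.12,0,0.07,0.2,0.03,-0.13,0,0.07,0.24,0.04,-0.13,0,0.07,0.27,0.05,-0.13,0,0.07,0.27,0.05,-0.13,0,0.07]'
python3 - <<'E'
from h import *
for n in("top","wrist","scene"):
    c=cam(n); cv2.imwrite(f"pics/{n}3.png",c["color"])
    for k in("yellow","green","red","stone","blue"):
      for b in blobs(c,k):
        z=[.099,.012] if k in("yellow","green","red") else [.035] if k=="stone" else [.016]
        x,y,w,h=cv2.boundingRect(b); print(n,k,(x,y,w,h),*[rect(c,b,q) for q in z])
print(env.get_obs()["tool_pos"])
E
```

```text
time_s: 15.83
tool_pos: [0.4487, -0.2154, 0.1688]
tool_rot: [-179.8, 0.0, 90.0]
force: [1.6, -0.2, 0.7]
grip_width: 0.0695
grasp_force: 0.0
time_s: 16.5
tool_pos: [0.5002, 0.0608, 0.2991]
tool_rot: [179.9, -0.1, 90.4]
force: [-0.5, -0.5, -0.4]
grip_width: 0.0701
grasp_force: 0.0
top yellow (263, 212, 28, 33) [503.2  -9.1  55.6  46.9   1.1] [508.9 -11.2  62.6  52.8   1.1]
top yellow (458, 142, 27, 29) [ 637.7 -355.3   45.5   41.4   22.9] [ 660.3 -401.    51.2   46.6   22.9]
top yellow (554, 237, 6, 103) [ 408.9 -497.6    8.8  175.6   86.7] [ 402.8 -561.1    9.9  197.6   86.7]
top yellow (425, 256, 23, 20) [ 443.  -286.9   32.7   38.8    0.9] [ 441.2 -324.    36.8   43.7    0.9]
top green (295, 210, 30, 30) [510.3 -66.4  50.6  50.7   1. ] [516.9 -75.8  56.9  57.    1. ]
top green (465, 261, 23, 22) [ 434.3 -358.1   36.2   36.6   45. ] [ 431.3 -404.2   40.8   41.2   45. ]
top red (520, 205, 40, 167) [ 412.2 -468.2   67.7  286.2   86.7] [ 406.5 -528.1   76.2  322.2   86.7]
top red (385, 250, 22, 21) [ 451.4 -216.3   36.7   34.6   89.3] [ 450.6 -244.5   41.3   39.    89.3]
top red (431, 9
[... 1355 characters left out ...]
437.3 -357.8   24.3   40.2   27.1]
scene red (0, 128, 81, 121) [ 438.7 -480.9  399.5  155.9   23. ] [ 336.5 -549.9  453.7  177.1   23. ]
scene red (295, 214, 30, 23) [584.6  57.1  52.4  54.6  89.8] [502.3  61.1  59.6  62.   89.8]
scene red (163, 171, 19, 17) [ 458.7 -213.3   50.8   35.2   10.6] [ 359.3 -246.    57.7   40.    10.6]
scene red (390, 7, 16, 18) [-301.5  348.3   44.9  127.8   82. ] [-504.2  391.9   51.   145.2   82. ]
scene red (84, 286, 14, 15) [ 733.7 -294.2   28.7   18.    40.5] [ 671.6 -337.9   32.6   20.4   40.5]
scene stone (253, 233, 56, 22) [573.3   4.6  47.1 108.9   6. ]
scene blue (81, 182, 129, 50) [ 445.7 -284.3  248.3  132.5   83.6]
[0.49968318 0.05675777 0.29800658]
```

View pics/wrist3.png

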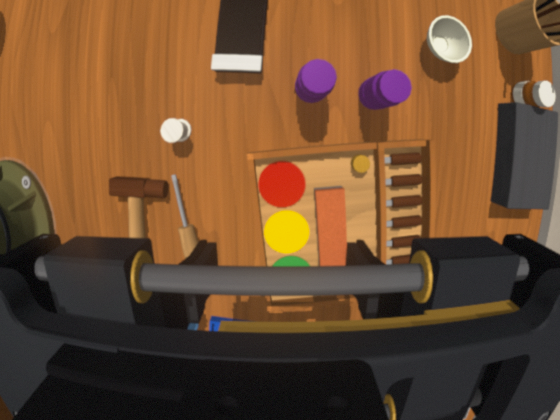

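The wrist view shows the bare discs at (282,185) red, (286,232) yellow and (290,265) green, and the stone at (331,228). All three jars measure upright in the tray at (0.451,-0.216), (0.443,-0.287) and (0.434,-0.358). Next I fetch the stone.

In the tool's units: -5.9 degrees / 180 = -0.0328.

```bash
python3 -m handwheel '[-0.056,0.068,0.05,-0.0328,0.065,-0.056,0.068,0.08,-0.0328,0.065,-0.056,0.068,0.11,-0.0328,0.065,-0.056,0.068,0.15,-0.0328,0.065,-0.056,0.068,0.19,-0.0328,0.065,-0.056,0.068,0.2,-0.0328,0.065,-0.056,0.068,0.2,-0.0328,0.065,-0.056,0.068,0.2,-0.0328,0.065]'
python3 - <<'E'
from h import *
c=cam("scene"); b=blobs(c,"stone")[0]; print(rect(c,b,.035)); print(env.get_obs()["tool_pos"],env.get_obs()["tool_rot"])
cv2.imwrite("pics/s4.png",cv2.resize(c["color"][120:320,180:460],(784,560)))
E
```

```text
time_s: 17.32
tool_pos: [0.5664, -0.003, 0.0976]
tool_rot: [-179.8, 0.1, 95.8]
force: [0.9, 0.1, 0.7]
grip_width: 0.065
grasp_force: 0.0
[573.2   4.7  47.  108.7   6. ]
[ 0.56817357 -0.00248538  0.09964589] [1.79929989e+02 3.03124064e-02 9.58525653e+01]
```

View pics/s4.png

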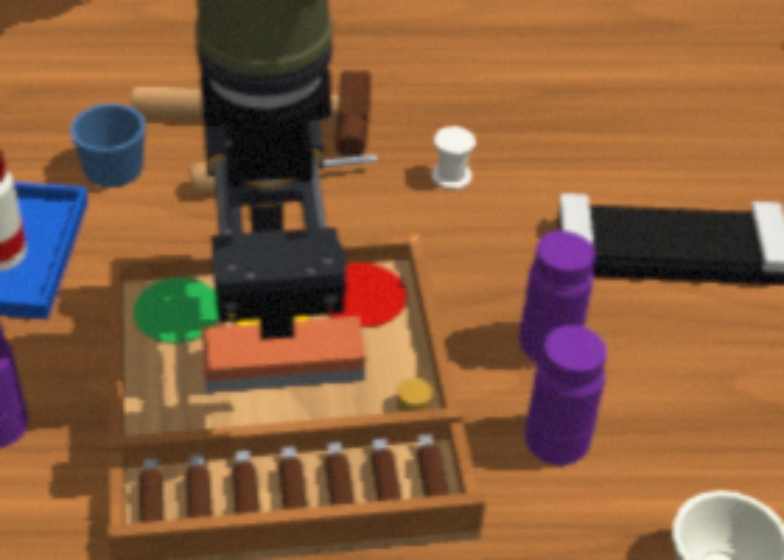

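The scene crop shows the gripper over the stone at (285,350), aligned with it and about 5 mm short along its length. I'll correct that on the way down.

```bash
python3 -m handwheel '[0.005,0,0.02,0,0.065,0.005,0,0.04,0,0.065,0.005,0,0.055,0,0.065,0.005,0,0.063,0,0.065,0.005,0,0.066,0,0.065,0.005,0,0.0675,0,0.065,0.005,0,0.0675,0,0.065,0.005,0,0.0675,0,0.065]'; python3 -m handwheel '[0,0,0,0,0.02,0,0,0,0,0.02,0,0,0,0,0.02,0,0,0,0,0.02,0,0,0,0,0.02,0,0,0,0,0.02,0,0,0,0,0.02,0,0,0,0,0.02]' 35; python3 -m handwheel '[0,0,-0.01,0,0.02,0,0,-0.03,0,0.02,0,0,-0.06,0,0.02,0,0,-0.09,0,0.02,0,0,-0.11,0,0.02,0,0,-0.11,0,0.02]'
```

```text
time_s: 18.03
tool_pos: [0.5682, 0.0038, 0.0321]
tool_rot: [179.9, -0.0, 95.9]
force: [-1.0, -0.0, -0.1]
grip_width: 0.0649
grasp_force: 0.0
time_s: 18.7
tool_pos: [0.5675, 0.0039, 0.0309]
tool_rot: [180.0, 0.0, 96.0]
force: [1.3, 0.8, -0.2]
grip_width: 0.0379
grasp_force: 35.0
time_s: 19.2
tool_pos: [0.5698, 0.0035, 0.1457]
tool_rot: [179.6, -0.1, 95.9]
force: [1.0, -0.0, -2.0]
grip_width: 0.0376
grasp_force: 35.0
```

In the tool's units: 9.6 degrees / 180 = 0.0533.

```bash
python3 -m handwheel '[0.03,-0.02,-0.02,0,0.02,0.06,-0.04,-0.04,0.0167,0.02,0.09,-0.06,-0.054,0.0333,0.02,0.12,-0.08,-0.054,0.0533,0.02,0.158,-0.104,-0.054,0.0533,0.02,0.158,-0.104,-0.054,0.0533,0.02,0.158,-0.104,-0.054,0.0533,0.02]'
python3 - <<'E'
from h import *
c=cam("wrist"); cv2.imwrite("pics/w5.png",c["color"]); t=cam("top"); s=cam("scene")
o=env.get_obs();print(o["tool_pos"],o["tool_rot"],o["grasp_force"])
ext={"top":((60,170),(210,290)),"scene":((350,480),(160,250)),"wrist":((150,420),(0,230))}
for n,q in(("wrist",c),("top",t),("scene",s)):
    (x0,x1),(y0,y1)=ext[n]
    for nm,lo,hi in(("blk",(0,0,0),(180,255,60)),("stop",(0,0,150),(180,45,255))):
        m=np.zeros((420,560),np.uint8); m[y0:y1,x0:x1]=cv2.inRange(q["hsv"],lo,hi)[y0:y1,x0:x1]
        for b in cv2.findContours(m,0,1)[0]:
            if cv2.contourArea(b)>60: print(n,nm,cv2.boundingRect(b),rect(q,b,.02),rect(q,b,.026))
E
```

```text
time_s: 19.78
tool_pos: [0.4447, 0.1525, 0.1938]
tool_rot: [-179.9, -0.0, 86.7]
force: [0.1, -0.2, -1.5]
grip_width: 0.0377
grasp_force: 35.0
[0.44752828 0.14881887 0.19423302] [-1.79970352e+02  6.53481360e-02  8.62657734e+01] 34.99975875020027
wrist blk (246, 0, 62, 102) [446.8 303.  106.9  60.   86.4] [446.9 301.5 104.8  58.9  86.4]
wrist stop (183, 202, 37, 28) [358.2 139.2  29.1  40.1  87.4] [359.9 140.8  28.6  39.4  87.4]
wrist stop (242, 118, 67, 22) [441.1 222.7  20.8  64.5  86.2] [441.3 222.7  20.4  63.3  86.2]
top blk (60, 236, 30, 54) [426.9 385.4 115.9  35.1  31.7] [427.1 382.4 115.   34.8  31.7]
top blk (61, 210, 109, 80) [462.1 296.4 150.3 209.2   1.1] [462.1 294.1 149.1 207.6   1.1]
scene blk (392, 194, 69, 28) [459.1 301.9 139.1  74.9  86.2] [465.2 299.6 138.   74.2  86.2]
scene stop (449, 192, 15, 22) [444.9 370.9  20.3  64.3  86.6] [451.2 368.   20.2  63.7  86.6]
scene stop (380, 190, 12, 16) [428.7 224.7  21.6  46.8  85.5] [435.  223.   21.4  46.5  85.5]
```

View pics/w5.png

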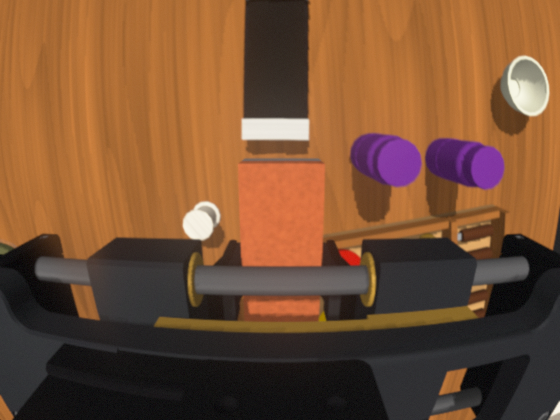

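The wrist view shows the holder's near stop at (275,129) and the stone held straight, its far end at about row 162. The two purple jars are clear at (386,160) and (465,163).

```bash
python3 - <<'E'
from h import *
c=cam("wrist"); o=env.get_obs(); t=o["tool_pos"]; print(t,o["tool_rot"])
for k in((243,163),(282,163),(322,164),(282,158)): print(k,[np.round(pts(c,[k],z)[0]-t,4)[:2] for z in(t[2]+.004,t[2]-.021)])
H=np.array([.4463,.2955]); print("delta world",H-t[:2])
E
```

```text
[0.44778273 0.14858847 0.19431591] [-1.79976946e+02  5.85713408e-02  8.62103541e+01]
(243, 163) [array([-0.0144,  0.0558]), array([-0.0175,  0.0533])]
(282, 163) [array([0.0027, 0.0546]), array([0.0025, 0.0519])]
(322, 164) [array([0.0202, 0.0532]), array([0.0231, 0.0502])]
(282, 158) [array([0.0028, 0.0568]), array([0.0027, 0.0545])]
delta world [-0.00148273  0.14691153]
```

```bash
python3 -m handwheel '[0.04,-0.003,0,0,0.02,0.08,-0.006,0,0,0.02,0.12,-0.009,0.03,0,0.02,0.1465,-0.011,0.06,0,0.02,0.1465,-0.011,0.09,0,0.02,0.1465,-0.011,0.11,0,0.02,0.1465,-0.011,0.12,0,0.02,0.1465,-0.011,0.12,0,0.02]'; python3 -m handwheel '[0,0,0,0,0.02]'
```

```text
time_s: 20.65
tool_pos: [0.4451, 0.2945, 0.072]
tool_rot: [-179.8, 0.3, 86.2]
force: [-0.8, -1.4, -1.9]
grip_width: 0.0378
grasp_force: 35.0
time_s: 20.73
tool_pos: [0.4468, 0.296, 0.0751]
tool_rot: [180.0, 0.0, 86.2]
force: [-0.1, 0.5, -1.5]
grip_width: 0.0377
grasp_force: 35.0
```

The rows are not in the units I measure in: turns go in shares of 180 degrees. I convert before sending: -3.7 degrees / 180 = -0.0206.

```bash
python3 -m handwheel '[0,0,0.015,0,0.02,0,0,0.024,0,0.02,0,0,0.029,0,0.02,0,0,0.031,0,0.02,0,0,0.0325,0,0.02,0,0,0.0335,0,0.02,0,0,0.0335,0,0.02]'; python3 -m handwheel '[0,0,0,0,0.042,0,0,0,0,0.048,0,0,0,0,0.055,0,0,0,0,0.06,0,0,0,0,0.06,0,0,-0.03,0,0.06,0,0,-0.07,0,0.06,0,0,-0.11,0,0.06]';  python3 -m handwheel '[-0.04,0,-0.02,0,0.07,-0.08,0,-0.04,0,0.07,-0.12,0,-0.06,0,0.07,-0.15,0,-0.06,0,0.07,-0.15,0,-0.06,-0.0206,0.07,-0.15,0,-0.06,-0.0206,0.07]'
python3 - <<'E'
from h import *
R["stone"]=((0,90,90),(14,255,255))
for n,(x0,x1,y0,y1) in {"wrist":(200,350,0,150),"top":(60,170,190,290),"scene":(370,480,150,250)}.items():
    c=cam(n); c["hsv"][:y0]=0; c["hsv"][y1:]=0; c["hsv"][:,:x0]=0; c["hsv"][:,x1:]=0
    m=cv2.inRange(c["hsv"],(0,120,120),(9,230,255)); 
    for b in cv2.findContours(cv2.morphologyEx(m,2,np.ones((3,3))),0,1)[0]:
        if cv2.contourArea(b)>100: print(n,cv2.boundingRect(b),rect(c,b,.045))
    if n=="wrist": cv2.imwrite("pics/w6.png",c["color"])
E
```

```text
time_s: 21.32
tool_pos: [0.4459, 0.2973, 0.0416]
tool_rot: [180.0, -0.0, 86.4]
force: [-0.5, 0.2, -2.5]
grip_width: 0.0378
grasp_force: 35.0
time_s: 21.98
tool_pos: [0.4449, 0.2962, 0.1517]
tool_rot: [-179.9, 0.1, 86.3]
force: [0.9, 0.2, 0.4]
grip_width: 0.0599
grasp_force: 0.0
time_s: 22.48
tool_pos: [0.4366, 0.1453, 0.2123]
tool_rot: [179.9, -0.2, 89.9]
force: [0.1, 0.4, 0.3]
grip_width: 0.0697
grasp_force: 0.0
wrist (267, 70, 41, 33) [441.6 257.   31.5  38.   90. ]
scene (396, 188, 54, 15) [447.7 295.2 108.7  37.4  85.5]
```

View pics/w6.png

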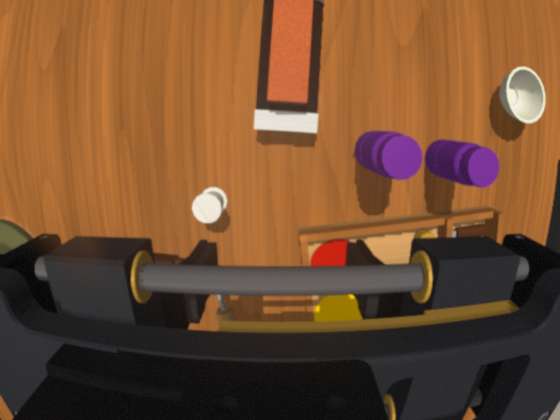

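The wrist view shows the stone lying flat between the stops at (290,50). The scene camera puts it at (0.448,0.295) against the holder centre (0.446,0.2955), at an angle of 85.5° against 86.3°. Now I return the jars, red first.

```bash
python3 -m handwheel '[-0.04,0.002,0,0,0.07,-0.08,0.004,0,0,0.07,-0.12,0.006,0,0,0.07,-0.16,0.008,0,0,0.07,-0.2,0.01,0,0,0.07,-0.24,0.012,0,0,0.07,-0.28,0.013,0,0,0.07,-0.32,0.014,0,0,0.07]'; python3 -m handwheel '[-0.041,0,0,0,0.07,-0.041,0,0,0,0.07,-0.041,0,0.03,0,0.07,-0.041,0,0.03,0,0.07,-0.041,0,0.03,0,0.07]'
python3 - <<'E'
from h import *
for n in("top","wrist"):
    c=cam(n)
    for k in("yellow","green","red"):
      for b in blobs(c,k):
        x,y,w,h=cv2.boundingRect(b); print(n,k,(x,y,w,h),rect(c,b,.099 ),rect(c,b,.012))
print(env.get_obs()["tool_pos"],env.get_obs()["tool_rot"])
E
```

```text
time_s: 23.3
tool_pos: [0.4508, -0.1733, 0.2113]
tool_rot: [180.0, 0.0, 90.1]
force: [0.5, 0.3, -1.1]
grip_width: 0.0698
grasp_force: 0.0
time_s: 23.72
tool_pos: [0.4497, -0.2122, 0.1801]
tool_rot: [-179.7, 0.1, 90.1]
force: [0.9, 0.3, 0.9]
grip_width: 0.0699
grasp_force: 0.0
top yellow (259, 212, 32, 33) [503.1  -5.6  55.6  53.9   1.1] [508.8  -7.3  62.6  60.6   1.1]
top yellow (458, 142, 27, 29) [ 637.7 -355.2   45.5   41.1   22.9] [ 660.3 -400.8   51.2   46.3   22.9]
top green (295, 210, 30, 30) [510.3 -66.4  50.6  50.7   1. ] [516.9 -75.8  56.9  57.    1. ]
top red (224, 216, 32, 32) [495.9  54.8  53.6  53.6   1.1] [500.7  60.7  60.4  60.3   1.1]
top red (385, 250, 19, 21) [ 451.4 -213.7   31.4   34.6   89.3] [ 450.6 -241.5   35.4   38.9   89.3]
top red (431, 96, 12, 11) [ 738.8 -295.2   16.6   23.    45.7] [ 774.1 -333.3   18.7   25.8   45.7]
wrist yellow (311, 0, 63, 28) [493.8 -56.3  45.8  22.2   5.1] [510.6 -23.3  63.3  30.7   5.1]
wrist yellow (249, 296, 46, 26) [ 441.8 -284.1   36.9   24.4    0.8] [ 438.7 -338.    50.9   33.7    0.8]
wrist green (320, 32, 62, 61) [498.1 -93.3  44.5  44.7   3.3] [516.5 -74.4  61.4  61.7   3.3]
wrist red (258, 203, 49, 52) [ 4.501e+02 -2.157e+02  3.560e+01  3.950e+01  2.000e-01] [ 4.502e+02 -2.435e+02  4.910e+01  5.450e+01  2.000e-01]
[ 0.45109641 -0.21270004  0.1817747 ] [-1.79986274e+02  3.74946887e-02  9.01508774e+01]
```

```bash
python3 -m handwheel '[-0.003,0,0.04,0,0.07,-0.003,0,0.08,0,0.07,-0.003,0,0.11,0,0.07,-0.003,0,0.123,0,0.07,-0.003,0,0.123,0,0.07,-0.003,0,0.123,0,0.03,-0.003,0,0.123,0,0.03,-0.003,0,0.123,0,0.03]'; python3 -m handwheel '[0,0,0,0,0.03,0,0,0,0,0.03,0,0,0,0,0.03,0,0,0,0,0.03,0,0,0,0,0.03,0,0,0,0,0.03]' 25; python3 -m handwheel '[0,0,-0.02,0,0.03,0,0,-0.04,0,0.03,0,0,-0.07,0,0.03,0,0,-0.1,0,0.03,0,0,-0.1,0,0.03,0,0,-0.1,0,0.03]'
```

```text
time_s: 24.48
tool_pos: [0.4522, -0.2167, 0.0601]
tool_rot: [179.8, -0.0, 90.1]
force: [0.3, 0.0, -0.3]
grip_width: 0.0575
grasp_force: 0.0
time_s: 24.98
tool_pos: [0.4512, -0.2166, 0.0592]
tool_rot: [179.9, -0.0, 90.1]
force: [-1.5, 1.2, 6.6]
grip_width: 0.043
grasp_force: 25.0
time_s: 25.48
tool_pos: [0.4516, -0.2165, 0.1594]
tool_rot: [179.8, -0.1, 90.1]
force: [0.0, 1.1, -2.9]
grip_width: 0.0431
grasp_force: 25.0
```

```bash
python3 -m handwheel '[0.04,0.008,0,0,0.03,0.08,0.016,0,0,0.03,0.12,0.024,0,0,0.03,0.16,0.032,0,0,0.03,0.2,0.04,0,0,0.03,0.24,0.046,0,0,0.03,0.277,0.0495,0,0,0.03,0.277,0.0495,0,0,0.03]'; python3 -m handwheel '[0,0,0.03,0,0.03,0,0,0.06,0,0.03,0,0,0.075,0,0.03,0,0,0.083,0,0.03,0,0,0.088,0,0.03,0,0,0.0905,0,0.03,0,0,0.0905,0,0.03,0,0,0.0905,0,0.03]'
```

```text
time_s: 26.15
tool_pos: [0.4985, 0.0698, 0.1562]
tool_rot: [-179.8, -0.1, 90.7]
force: [-0.1, 2.0, -1.8]
grip_width: 0.0435
grasp_force: 25.0
time_s: 26.82
tool_pos: [0.5005, 0.0604, 0.0684]
tool_rot: [179.9, -0.0, 90.0]
force: [-0.6, -0.5, -1.7]
grip_width: 0.0429
grasp_force: 25.0
```

```bash
python3 -m handwheel '[0,0,0.001,0,0.03,0,0,0.001,0,0.03,0,0,0.001,0,0.047,0,0,0.001,0,0.055,0,0,0.001,0,0.07,0,0,0.001,0,0.07,0,0,0.001,0,0.07]'; python3 -m handwheel '[0,0,-0.04,0,0.07,0,0,-0.08,0,0.07,0,0,-0.12,0,0.07,0,0,-0.12,0,0.07,0,0,-0.12,0,0.07]'
python3 -m handwheel '[-0.04,-0.007,0,0,0.07,-0.08,-0.014,0,0,0.07,-0.12,-0.021,0,0,0.07,-0.16,-0.028,0,0,0.07,-0.2,-0.035,0,0,0.07,-0.24,-0.042,0,0,0.07,-0.28,-0.05,0,0,0.07,-0.31,-0.055,0,0,0.07]'; python3 -m handwheel '[-0.037,-0.002,0,0,0.07,-0.037,-0.002,0,0,0.07,-0.037,-0.002,0,0,0.07,-0.037,-0.002,0,0,0.07]'
python3 - <<'E'
from h import *
for n in("top","scene"):
    c=cam(n)
    for k in("yellow","red"):
      for b in blobs(c,k):
        x,y,w,h=cv2.boundingRect(b); print(n,k,(x,y,w,h),rect(c,b,.0955 ),rect(c,b,.012))
    if n=="scene": cv2.imwrite("pics/s7.png",cv2.resize(c["color"][120:320,60:340],(784,560)))
E
```

```text
time_s: 27.4
tool_pos: [0.4998, 0.0605, 0.0668]
tool_rot: [180.0, -0.0, 90.1]
force: [-0.1, -0.5, 0.2]
grip_width: 0.0648
grasp_force: 0.0
time_s: 27.82
tool_pos: [0.5013, 0.0609, 0.1891]
tool_rot: [179.7, -0.2, 90.1]
force: [-0.2, 0.4, -1.0]
grip_width: 0.0694
grasp_force: 0.0
time_s: 28.48
tool_pos: [0.4427, -0.2525, 0.1858]
tool_rot: [-179.9, -0.0, 89.9]
force: [0.2, 0.4, 0.1]
grip_width: 0.0701
grasp_force: 0.0
time_s: 28.82
tool_pos: [0.4422, -0.2861, 0.1855]
tool_rot: [-179.8, -0.0, 90.0]
force: [0.2, -0.3, -0.5]
grip_width: 0.0703
grasp_force: 0.0
top yellow (259, 212, 32, 33) [503.8  -6.1  55.5  54.4  45.9] [509.3  -7.8  62.2  60.9  45.9]
top yellow (458, 142, 27, 29) [ 638.6 -357.1   45.7   41.5   22.9] [ 660.3 -400.9   51.2   46.4   22.9]
top yellow (424, 255, 24, 21) [ 443.8 -287.6   34.6   40.8    0.9] [ 442.1 -323.1   38.8   45.7    0.9]
top red (526, 205, 34, 33) [ 524.5 -481.5   57.    63.7    1.1] [ 532.5 -540.3   63.8   71.4    1.1]
top red (225, 216, 31, 25) [502.2  54.4  41.8  52.2   1.1] [507.5  59.9  46.9  58.5   1.1]
top red (543, 319, 17, 51) [ 311.6 -485.    2
[... 715 characters left out ...]
  17. ]
scene red (0, 128, 72, 36) [ 341.9 -554.5  171.8  108.8   83.9] [ 231.8 -629.9  194.1  122.9   83.9]
scene red (0, 204, 35, 45) [ 584.1 -474.2  118.9   57.3   23. ] [ 505.4 -539.3  134.4   64.7   23. ]
scene red (301, 184, 19, 18) [494.9  60.4  35.2  48.6  89.3] [404.7  64.6  39.7  54.9  89.3]
scene red (295, 219, 30, 18) [587.8  57.3  52.9  42.   90. ] [509.6  61.2  59.7  47.4  90. ]
scene red (390, 7, 16, 18) [-311.2  350.3   45.1  125.4   82. ] [-505.9  392.1   51.   141.6   82. ]
scene red (84, 286, 14, 15) [ 730.6 -295.9   29.7   18.9   40.5] [ 671.  -337.8   33.6   21.4   40.5]
scene red (48, 181, 15, 15) [ 478.9 -438.2   44.3   25.8   31.9] [ 386.6 -498.6   50.1   29.1   31.9]
```

View pics/s7.png

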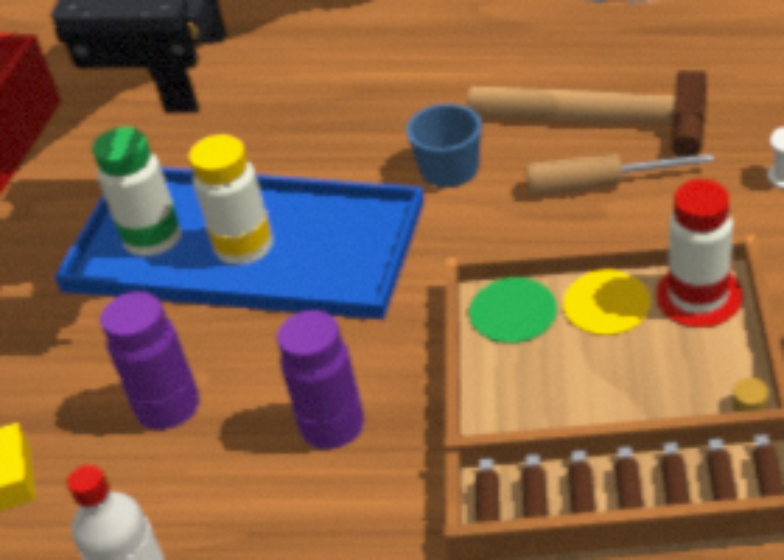

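The scene crop shows the red jar upright on its disc at (700,255), with green and yellow upright in the tray at (137,190) and (228,200). Yellow next.

```bash
python3 -m handwheel '[0,0,0.04,0,0.07,0,0,0.08,0,0.07,0,0,0.11,0,0.07,0,0,0.127,0,0.07,0,0,0.127,0,0.07,0,0,0.127,0,0.03,0,0,0.127,0,0.03,0,0,0.127,0,0.03]'; python3 -m handwheel '[0,0,0,0,0.03,0,0,0,0,0.03,0,0,0,0,0.03,0,0,0,0,0.03,0,0,0,0,0.03,0,0,0,0,0.03]'; python3 -m handwheel '[0,0,-0.02,0,0.03,0,0,-0.04,0,0.03,0,0,-0.07,0,0.03,0,0,-0.1,0,0.03,0,0,-0.1,0,0.03,0,0,-0.1,0,0.03]'
```

```text
time_s: 29.58
tool_pos: [0.4447, -0.2865, 0.0615]
tool_rot: [179.8, 0.0, 90.1]
force: [-0.0, -0.8, -0.1]
grip_width: 0.0574
grasp_force: 0.0
time_s: 30.08
tool_pos: [0.4436, -0.2869, 0.0607]
tool_rot: [179.9, -0.0, 90.0]
force: [-1.2, 1.3, 6.4]
grip_width: 0.0431
grasp_force: 24.9
time_s: 30.58
tool_pos: [0.444, -0.2869, 0.1609]
tool_rot: [179.8, -0.0, 90.1]
force: [-0.4, 0.9, -2.4]
grip_width: 0.0432
grasp_force: 24.9
```

```bash
python3 -m handwheel '[0.04,0.01,0,0,0.03,0.08,0.02,0,0,0.03,0.12,0.03,0,0,0.03,0.16,0.04,0,0,0.03,0.2,0.05,0,0,0.03,0.24,0.06,0,0,0.03,0.2795,0.065,0,0,0.03,0.2795,0.065,0,0,0.03]'; python3 -m handwheel '[0,0,0.03,0,0.03,0,0,0.06,0,0.03,0,0,0.075,0,0.03,0,0,0.083,0,0.03,0,0,0.088,0,0.03,0,0,0.091,0,0.03,0,0,0.091,0,0.03,0,0,0.091,0,0.03]'
```

```text
time_s: 31.25
tool_pos: [0.5074, 0.0033, 0.1579]
tool_rot: [-179.9, -0.2, 90.8]
force: [-0.1, 1.2, -1.6]
grip_width: 0.0435
grasp_force: 25.0
time_s: 31.92
tool_pos: [0.5086, -0.0073, 0.0694]
tool_rot: [179.9, -0.0, 90.0]
force: [0.7, 1.2, -1.3]
grip_width: 0.0433
grasp_force: 24.9
```

Green follows at (0.434,-0.3575).

```bash
python3 -m handwheel '[0,0,0.001,0,0.03,0,0,0.001,0,0.03,0,0,0.001,0,0.047,0,0,0.001,0,0.055,0,0,0.001,0,0.07,0,0,0.001,0,0.07,0,0,0.001,0,0.07]'; python3 -m handwheel '[0,0,-0.04,0,0.07,0,0,-0.08,0,0.07,0,0,-0.12,0,0.07,0,0,-0.12,0,0.07,0,0,-0.12,0,0.07]'
python3 -m handwheel '[-0.04,-0.008,0,0,0.07,-0.08,-0.016,0,0,0.07,-0.12,-0.024,0,0,0.07,-0.16,-0.032,0,0,0.07,-0.2,-0.04,0,0,0.07,-0.24,-0.05,0,0,0.07,-0.28,-0.06,0,0,0.07,-0.31,-0.07,0,0,0.07]'; python3 -m handwheel '[-0.04,-0.005,0,0,0.07,-0.04,-0.005,0,0,0.07,-0.04,-0.005,0,0,0.07,-0.04,-0.005,0,0,0.07]'
python3 - <<'E'
from h import *
for n in("top","wrist","scene"):
    c=cam(n)
    for b in blobs(c,"green"):
        x,y,w,h=cv2.boundingRect(b); print(n,(x,y,w,h),rect(c,b,.099 ),rect(c,b,.012))
print(env.get_obs()["tool_pos"],env.get_obs()["tool_rot"])
E
```

```text
time_s: 32.5
tool_pos: [0.5078, -0.0069, 0.0677]
tool_rot: [180.0, -0.0, 90.1]
force: [0.7, -0.2, -1.1]
grip_width: 0.0654
grasp_force: 0.0
time_s: 32.92
tool_pos: [0.5094, -0.0067, 0.19]
tool_rot: [179.7, -0.2, 90.1]
force: [-0.2, -0.3, -1.2]
grip_width: 0.07
grasp_force: 0.0
time_s: 33.58
tool_pos: [0.4359, -0.3199, 0.1863]
tool_rot: [-179.9, 0.0, 89.9]
force: [0.5, -0.2, -0.2]
grip_width: 0.0696
grasp_force: 0.0
time_s: 33.92
tool_pos: [0.4321, -0.3569, 0.1862]
tool_rot: [-179.9, -0.1, 89.9]
force: [0.4, 0.1, 0.4]
grip_width: 0.0699
grasp_force: 0.0
top (295, 210, 30, 30) [510.3 -66.4  50.6  50.6   1. ] [516.9 -75.8  56.9  57.    1. ]
top (466, 261, 22, 22) [ 434.3 -358.1   36.2   36.6   45. ] [ 431.3 -404.2   40.8   41.2   45. ]
wrist (258, 201, 50, 51) [ 433.1 -358.5   39.4   36.9   89. ] [ 433.4 -385.3   54.1   50.7   89. ]
scene (228, 219, 30, 23) [596.9 -62.9  53.6  52.8   0. ] [516.2 -75.2  60.8  60.    0. ]
scene (93, 166, 20, 16) [ 442.2 -356.2   52.4   36.2   23. ] [ 340.5 -408.4   59.5   41.1   23. ]
scene (104, 197, 19, 11) [ 527.4 -311.7   21.4   35.4   27.1] [ 437.3 -357.8   24.3   40.2   27.1]
[ 0.43408633 -0.35494841  0.18707452] [-1.79981459e+02 -8.40163938e-02  9.02524910e+01]
```

```bash
python3 -m handwheel '[-0.002,0,0.04,0,0.07,-0.002,0,0.08,0,0.07,-0.002,0,0.11,0,0.07,-0.002,0,0.128,0,0.07,-0.002,0,0.128,0,0.07,-0.002,0,0.128,0,0.03,-0.002,0,0.128,0,0.03,-0.002,0,0.128,0,0.03]'; python3 -m handwheel '[0,0,0,0,0.03,0,0,0,0,0.03,0,0,0,0,0.03,0,0,0,0,0.03,0,0,0,0,0.03,0,0,0,0,0.03]'; python3 -m handwheel '[0,0,-0.02,0,0.03,0,0,-0.04,0,0.03,0,0,-0.07,0,0.03,0,0,-0.1,0,0.03,0,0,-0.1,0,0.03,0,0,-0.1,0,0.03]'
```

```text
time_s: 34.73
tool_pos: [0.4346, -0.3594, 0.0616]
tool_rot: [179.8, 0.1, 90.1]
force: [-0.0, -0.4, 1.3]
grip_width: 0.0571
grasp_force: 0.0
time_s: 35.23
tool_pos: [0.4338, -0.3595, 0.0608]
tool_rot: [179.9, 0.0, 90.1]
force: [-1.0, 1.0, 6.8]
grip_width: 0.0432
grasp_force: 25.0
time_s: 35.73
tool_pos: [0.4338, -0.3596, 0.1609]
tool_rot: [179.8, 0.0, 90.1]
force: [0.1, 0.2, -1.9]
grip_width: 0.043
grasp_force: 25.0
```

```bash
python3 -m handwheel '[0.04,0.012,0,0,0.03,0.08,0.024,0,0,0.03,0.12,0.036,0,0,0.03,0.16,0.048,0,0,0.03,0.2,0.06,0,0,0.03,0.24,0.072,0,0,0.03,0.2825,0.0835,0,0,0.03,0.2825,0.0835,0,0,0.03]'; python3 -m handwheel '[0,0,0.03,0,0.03,0,0,0.06,0,0.03,0,0,0.075,0,0.03,0,0,0.083,0,0.03,0,0,0.088,0,0.03,0,0,0.091,0,0.03,0,0,0.091,0,0.03,0,0,0.091,0,0.03]'
```

```text
time_s: 36.4
tool_pos: [0.5173, -0.0658, 0.1578]
tool_rot: [-179.9, -0.2, 90.8]
force: [0.6, 1.4, -2.2]
grip_width: 0.0435
grasp_force: 25.0
time_s: 37.07
tool_pos: [0.5171, -0.0769, 0.0694]
tool_rot: [179.9, -0.0, 90.0]
force: [-0.0, -0.4, -1.5]
grip_width: 0.043
grasp_force: 25.0
```

```bash
python3 -m handwheel '[0,0,0.001,0,0.03,0,0,0.001,0,0.03,0,0,0.001,0,0.047,0,0,0.001,0,0.055,0,0,0.001,0,0.07,0,0,0.001,0,0.07,0,0,0.001,0,0.07]'; python3 -m handwheel '[0,0,-0.04,0,0.07,0,0,-0.08,0,0.07,0,0,-0.12,0,0.07,0,0,-0.15,0,0.07,0,0,-0.15,0,0.07]'
python3 -m handwheel '[-0.04,-0.008,0,0,0.07,-0.08,-0.016,0,0,0.07,-0.12,-0.024,0,0,0.07,-0.16,-0.032,0,0,0.07,-0.2,-0.04,0,0,0.07,-0.2,-0.05,0,0,0.07,-0.2,-0.05,0,0,0.07]'
python3 - <<'E'
from h import *
for n in("top","scene"):
    c=cam(n); cv2.imwrite(f"pics/{n}8.png",cv2.resize(c["color"][110:310,180:480] if n=="scene" else c["color"][140:290,60:340],(784,523) if n=="scene" else (784,420)))
    for k in("yellow","red","green"):
      for b in blobs(c,k):
        x,y,w,h=cv2.boundingRect(b)
        if 220<x<310: print(n,k,(x,y,w,h),rect(c,b,.107),rect(c,b,.0955),rect(c,b,.012))
E
```

```text
time_s: 37.65
tool_pos: [0.5164, -0.0764, 0.0677]
tool_rot: [180.0, -0.0, 90.1]
force: [0.0, 0.2, -0.3]
grip_width: 0.0651
grasp_force: 0.0
time_s: 38.07
tool_pos: [0.52, -0.0774, 0.2236]
tool_rot: [179.4, -0.1, 90.0]
force: [1.2, 0.2, 0.0]
grip_width: 0.0702
grasp_force: 0.0
time_s: 38.65
tool_pos: [0.4625, -0.2815, 0.2169]
tool_rot: [-179.8, 0.1, 89.5]
force: [1.2, 0.0, -1.3]
grip_width: 0.0699
grasp_force: 0.0
top yellow (259, 212, 32, 33) [503.3  -4.1  50.8  55.5  71.1] [504.1  -4.3  51.6  56.4  71.1] [509.7  -5.8  57.8  63.2  71.1]
top red (225, 216, 31, 25) [501.4  53.6  41.2  51.3   1.1] [502.2  54.4  41.8  52.2   1.1] [507.5  59.9  46.9  58.5   1.1]
top green (307, 211, 21, 20) [ 5.167e+02 -7.840e+01  3.290e+01  3.460e+01  5.000e-01] [ 5.177e+02 -7.990e+01  3.350e+01  3.510e+01  5.000e-01] [ 5.249e+02 -9.040e+01  3.750e+01  3.940e+01  5.000e-01]
top green (295, 211, 22, 29) [504.7 -54.8  51.6  28.1  24.3] [505.5 -55.8  52.5  28.6  24.3] [511.2 -63.5  58.8  32.   24.3]
scene yellow (261, 221, 31, 19) [605.1  -2.2  42.5  53.7   3.6] [594.5  -2.7  43.3  54.6   3.6] [517.2  -6.7  48.9  61.7   3.6]
scene yellow (265, 186, 20, 19) [514.2  -7.8  50.1  36.2   0.7] [501.9  -8.5  51.   36.9   0.7] [412.6 -13.1  57.6  41.6   0.7]
scene red (301, 184, 19, 18) [507.3  59.8  34.5  47.7  89.3] [494.9  60.4  35.2  48.6  89.3] [404.7  64.6  39.7  54.9  89.3]
scene red (295, 219, 30, 18) [598.5  56.8  51.9  41.2  90. ] [587.8  57.3  52.9  42.   90. ] [509.6  61.2  59.7  47.4  90. ]
scene green (228, 190, 20, 19) [525.  -77.1  49.7  35.9   3.8] [512.9 -79.   50.6  36.5   3.8] [425.  -92.8  57.2  41.3   3.8]
scene green (228, 223, 30, 19) [611.7 -59.5  40.5  53.5  14.3] [601.2 -61.1  41.3  54.4  14.3] [524.8 -72.6  46.6  61.5  14.3]
```

View pics/top8.png

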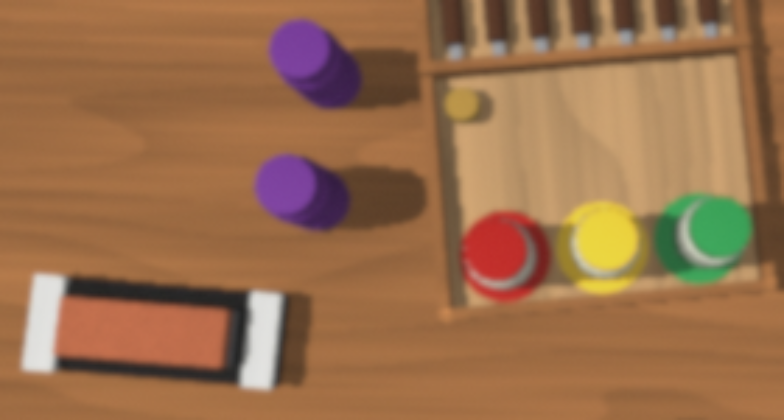

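View pics/scene8.png

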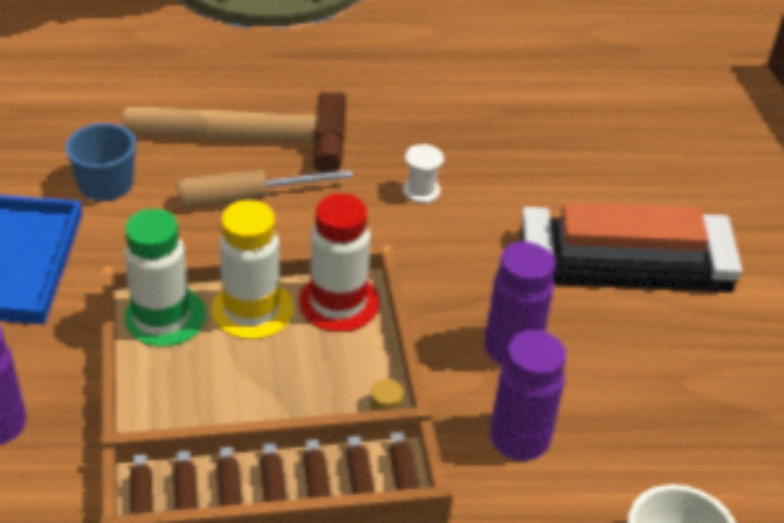

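The top and scene crops show red (500,255), yellow (605,245) and green (710,232) upright on their own discs, offset by at most about 4 mm against the allowed 13 mm. The stone lies flat between the stops at (145,330), and the arm is clear of everything. I'm handing in.

```bash
python3 -m handwheel '[0,0,0,0,0.07,0,0,0,0,0.07,0,0,0,0,0.07]'; python3 -c "
from cell import env
print(env.sign_off())"
```

```text
time_s: 39.0
tool_pos: [0.4677, -0.2747, 0.2177]
tool_rot: [180.0, -0.0, 90.3]
force: [-0.8, -0.2, -0.0]
grip_width: 0.0699
grasp_force: 0.0
the job is handed in; nothing more can be done
None
```

I handed the job in at 39 s (136 s allowed): the stone lies flat and centred on the holder, and all three jars stand upright on their own discs, about 4 mm off centre at most; the hand-in printed no verdict.

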